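# Unclamp a weld fixture and take out its nest

## Robot

A 7-joint arm with a two-finger parallel gripper is mounted at the origin on a cart in front of the work surface, level with it; the furniture and walls round the work are solid. World frame = base frame: x ahead of the robot, y to its left, z up, the work surface at z = 0. Lengths are in m, angles in degrees, forces in N, time in s.
With the tool pointing down it reaches from about 0.4 to 0.75 m from the base axis. Payload 19.5 kg.
Tool frame: the origin (TCP) lies between the finger pads; the fingertips stand ahead of it and the grasp point (between the pads) lies 11 mm behind it (tip_reach is the z of the fingertips in the tool frame, in m); z points along the fingers, y is the line along which they close (so a half turn about z gives the same grasp; the last joint's range is limited). The gripper opens to 85 mm and grips with 20 to 120 N. Pads are 22 mm wide; open, the fingers measure 114 mm over their backs; the gripper's body (76 mm by 85 mm) begins 54 mm behind the grasp point. The pads swing forward as they close: fully open they stand 13 mm farther back than shut.
Start: joints at [65.678, 40.479, -1.581, 85.061, 1.261, 54.483, -4.326], TCP at [0.215, -0.533, 0.239] pointing down, gripper open.
Joint ranges: [-155.06, 155.06], [-18.47, 123.98], [-90, 86.84], [0, 140.48], [-83.41, 263.41], [0, 116], [-161.91, 161.91]. Speed limits (degrees/s): [108.29, 108.29, 147.25, 147.25, 172.46, 172.46, 172.46].

## Interface

Orientations are given as a 3x3 rotation matrix whose columns are the frame's x, y, z axes.
In Python, from workcell import get_state, read_camera, close_job, tip_reach gives the robot as it stands.
- The arm moves only by the tool servo_tool, never from a script. Its argument "moves" is a list that holds one entry, the list of rows, each a list of 6 numbers: the shift along the tool's x, y, z in mm, then the turn, a rotation vector about the tool's x, y, z in degrees. In form: [[[dx, dy, dz, wx, wy, wz], ...]]. A call has 1 to 20 rows; each row shifts and turns the commanded pose from where the row before left it, along the tool's axes as they then stand; what a row does not reach is not made up. A row lasts 1/10 s, in which the tool goes at most 50 mm and 8.59 degrees, less where a joint would pass 70% of its speed; a pose out of reach is approached as far as the arm can. A call with a gripper value outside its range is refused whole. "grip" is the opening, from 0 (shut) to 1 (fully open), set as the call begins (left out, the last holds). The fingers move at their own pace and stop on an object; "force" is the grip in N (left out, the last holds). Time passes only in rows, so rows that do not move let the fingers close. It gives the time, the measured TCP pose, the force, the opening and the grip force at its end, in the units of the state.
- get_state(): the state, without advancing time (a new reading comes with each control period).
- read_camera(name): name is "scene" or "top" or "wrist"; returns a dict with "frame" (480x640x3 uint8, red, green, blue), "mtx" (3x3 intrinsics, pixels), "pose" (4x4, takes a point from camera to world coordinates). Camera axes: x right, y up, looking along -z (the intrinsics and any distortion apply to the point x, -y, -z); pixel columns grow to the right and rows downward; lengths in m; the calibration is good to about 2 mm. A picture is of the moment at which its call begins. There is no depth.
- close_job(): hands the job in; it is judged then, once.
The state is a dict: "time_s": time; "joints": joint angles; "qd": joint speeds; "joint_torque": joint torques, N m; "tcp_pos": TCP position; "tcp_rot": TCP orientation; "ft_force": force on the tool from outside, world axes, zero at the start; "moment": the same for the moment, N m; "finger_gap": finger opening in m; "grip_force": force on a finger pad.
Only numpy, scipy, OpenCV 4.12 (cv2) and the standard library are available. Lean on these libraries where they do the work, as an engineer would, in place of code of your own. Each camera call takes 0.05 s, during which the arm holds its last target. There are 200 camera calls.

## Task

Take the nest, with the ferrule that stands in it, out of the weld fixture that stands free on the bench, the one with the upright black clamp handle. First push that handle of its toggle clamp back, away from the nest, past its centre and down until the clamp stands fully open; then pinch the nest's two sprung side catches together with the fingers and lift the nest straight up, level, with the ferrule still seated in it, to about 10 cm above its dock. Finish there, still holding the nest up by its pinched catches: do not put it down or let go, and leave the other loose things on the bench where they lie.

Things in the scene. Friction and masses are not known exactly. Their poses are not given: they have to be found in the camera images.
- fixture: weld fixture fixed to the bench: dark steel plate 112 (x) x 270 (y) x 10 mm. Origin on the bench under the plate; z up, +y runs along the plate from nest to clamp. Nest docked at y = -65 mm; dock blocks reach x +-44, y -106 to -24 mm, 25 mm high (screw heads 29). Clamp on a 50 mm wide block at y 43 to 133 mm; its side plates reach 109 mm high.
- clamp_arm_end (a point): end of the clamp arm, above its rubber tip. Shut, the 12 mm thick arm runs level, 100 mm above the bench, from its hinge (fixture y 55 mm, lug to 131 mm high) to y -77 mm, and the tip presses on the ferrule with about 7 N, so the nest cannot be lifted. Open, the arm stands up and leans back over the clamp, this end about 0.22 m above the bench and 100 mm or more from the nest's axis.
- clamp_handle (a joint): toggle clamp handle, rad: 0 = shut, locked past centre, handle upright; grows as its top swings away from the nest (to the fixture's +y) and down; dead centre at 0.05; stop at 1.5 = fully open, handle nearly level. A link makes the arm rise with it, by more than 1.5 rad. About 5 N at the grip takes it over centre, less after; left open it stays open.
- handle_pivot (a point): hinge axis of the handle, on the fixture (x 0, y 110, z 85 mm in its frame), lying along the fixture's x
- handle_grip (a point): middle of the handle's black round grip, 22 mm thick (24 to 27 mm at its ends), on the handle's centre line 85 mm from handle_pivot; the grip runs from 45 mm to 121 mm from the pivot. Moves with the handle; its z axis points from the pivot to the handle's end. Closed fingers can push it on its nest side.
- cassette: the nest (cassette): aluminium block 62 x 64 x 14 mm with four posts 50 mm high round the ferrule's flange and a steel catch on either x side. Origin: centre of its underside (10 mm above the bench when docked); x runs from front to rear catch, parallel to the fixture's x; z up. About 0.4 kg with the ferrule.
- nest_grip (a point): midway between the thumb pads of the two catches, 40 mm above the nest's underside: the place to pinch, from above, fingers closing along the nest's x. Beside both pads the room is free down to the dock (25 mm above the bench, screw heads 29). The ferrule's 24 mm tube stands through this point and ends 29 mm above it.
- nest_seat (a point): centre of the nest's seat, 14 mm above its underside, on which the ferrule stands
- catch_front (a joint): front catch (fixture's -x side), m: 0 = out, latched under the dock's lip; 0.0055 = fully in, on a hard stop; free of the lip from 0.004 on. Upright steel plate 26 mm wide (y), 3.5 mm thick, ribbed pad up to 56 mm above the nest's underside. Over both pads 63 mm at rest, 52 mm pinched. Spring 2 to 5 N. A grip of 25 to 30 N pinches both and carries the nest.
- catch_rear (a joint): rear catch (fixture's +x side), m: the same, mirrored
- ferrule_foot (a point): ferrule to be taken out with the nest: stainless, flange 44 mm wide and 13 mm high below, 24 mm tube above, 55 mm high; this point is the centre of its underside, on the nest's seat
- loose_ferrule: bystander near the fixture: spare clamp ferrule, 46 mm wide and 30 mm high, flange up; origin at the centre of its underside
- weld_magnet: bystander near the fixture: three-cornered welding magnet lying flat, 81 x 81 x 15 mm; origin at the centre of its underside
- centre_punch: bystander near the fixture: dark centre punch lying flat, 105 mm long, 11 mm thick; origin at the centre of its underside
- bolt: bystander near the fixture: hex bolt standing on its head, 18 mm wide, 56 mm high; origin at the centre of its underside
- paint_marker: bystander near the fixture: paint marker lying flat, 136 mm long, 15 mm thick; origin at the centre of its underside
- tape_measure: bystander near the fixture: tape measure, 72 x 79 x 36 mm; origin at the centre of its underside

How it is judged (in metres and radians):
On the way, in this order (a step that is already met when the one before it is completed fails the run):
1. the clamp is swung back open (handle past 1.1 rad) while the nest still sits latched in its dock (value of joint clamp_handle above 1.1 rad and height (world z) of cassette below 0.018 m and value of joint each of catch_front, catch_rear below 0.0015 m), for 0.1 s.
2. both catches are pinched in while the nest is still down in the dock (value of joint each of catch_front, catch_rear above 0.003 m and height (world z) of cassette below 0.035 m), for 0.02 s.
At the end, for the whole second after the job is handed in: Clamp open (handle past 1.1 rad); nest at rest in the fingers alone, underside 7.5 to 22 cm above the bench and within 6 cm of straight above its dock, tilted under 0.2 rad, both catches pinched in 3 mm or more, ferrule within 6 mm of its seat (value of joint clamp_handle above 1.1 rad and height (world z) of cassette between 0.075 and 0.22 m and x of cassette in the frame of fixture between -0.06 and 0.06 m and y of cassette in the frame of fixture between -0.125 and -0.005 m and angle between cassette's own z axis and vertical below 0.2 rad and linear speed of cassette below 0.03 m/s and contact force between the fingers and cassette above 2 N and contact force between cassette and fixture below 0.2 N and value of joint each of catch_front, catch_rear above 0.003 m and distance between ferrule_foot and nest_seat below 0.006 m); the arm keeps its last pose, push and grip.
It fails at once if another loose thing on the bench is pushed more than 3 cm from its place (distance of any of loose_ferrule, weld_magnet, centre_punch, bolt, paint_marker, tape_measure from where it was at the start of the episode above 0.03 m).
It also fails if it takes over 51 s, if anything falls off the work surface, if the arm or the gripper's body presses on something with over 40 N, if the wrist force passes 120 N, or if a joint passes its speed limit or range.

## Working session

There is one attempt and no reset: what is moved stays moved. The work goes in short steps, Python scripts to look and compute and a tool call to move; the robot and the scene stay as the last step left them, time stands still between calls to the robot, and variables do not carry over. Pictures are saved under pics/ and viewed, at most 10 in all, crops included, and the job is handed in when it is done.

Besides the shell and the picture viewer there is one more tool, called as name([rows], argument=value, ...), one row to a line, values as JSON. servo_tool: Moves the arm, as the interface text tells. Its arguments: {"type":"object","properties":{"moves":{"type":"array"},"grip":{"type":"number"},"force":{"type":"number"}},"required":["moves"]}

```bash
mkdir -p pics; ls; python3 - <<'E'
from workcell import *
import cv2,numpy as np
print(get_state(), tip_reach)
for n in("scene","top"):
    c=read_camera(n); cv2.imwrite(f"pics/{n}0.png",c["frame"][:,:,::-1]); print(n,c["mtx"].tolist(),c["pose"].round(4).tolist(),[k for k in c])
    np.savez(f"{n}0.npz",**c)
E
```

```text
pics
{'time_s': 0.0, 'joints': array([65.67819579, 40.51307203, -1.58181187, 85.08348425,  1.26061428,
       54.48375482, -4.32538034]), 'qd': array([-0.11949052,  0.06485893,  0.0658966 ,  0.01481619, -0.05531769,
       -0.011821  , -0.02486978]), 'joint_torque': array([-2.82063353e-03, -8.83200359e+01,  1.23348188e+00, -2.36175817e+01,
        1.67320407e-02,  6.39832710e-03,  4.89680463e-05]), 'tcp_pos': array([ 0.21466993, -0.53314818,  0.23883986]), 'tcp_rot': array([[ 9.27623366e-01,  3.73516650e-01, -4.50596276e-04],
       [ 3.73516919e-01, -9.27622825e-01,  1.00250201e-03],
       [-4.35321992e-05, -1.09824962e-03, -9.99999396e-01]]), 'ft_force': array([ 0.4764973 , -0.20617806, -0.95282455]), 'moment': array([-0.00574251, -0.01942115, -0.01254021]), 'grip_force': 0.0, 'finger_gap': 0.08572352771814773} 0.008
scene [[566.3344375129091, 0.0, 321.36974243609086], [0.0, 566.3344375129091, 243.43482333274702], [0.0, 0.0, 1.0]] [[-0.6348, 0.423, -0.6467, -0.0728], [-0.7726, -0.3643, 0.52, 0.5145], [-0.0157, 0.8297, 0.558, 0.6483], [0.0, 0.0, 0.0, 1.0]] ['frame', 'mtx', 'pose']
top [[499.7040698114554, 0.0, 323.737523267515], [0.0, 499.7040698114554, 234.3030031776315], [0.0, 0.0, 1.0]] [[0.175, 0.962, -0.2096, 0.3873], [-0.9846, 0.1717, -0.0339, 0.017], [0.0034, 0.2123, 0.9772, 0.9349], [0.0, 0.0, 0.0, 1.0]] ['frame', 'mtx', 'pose']
```

View pics/scene0.png

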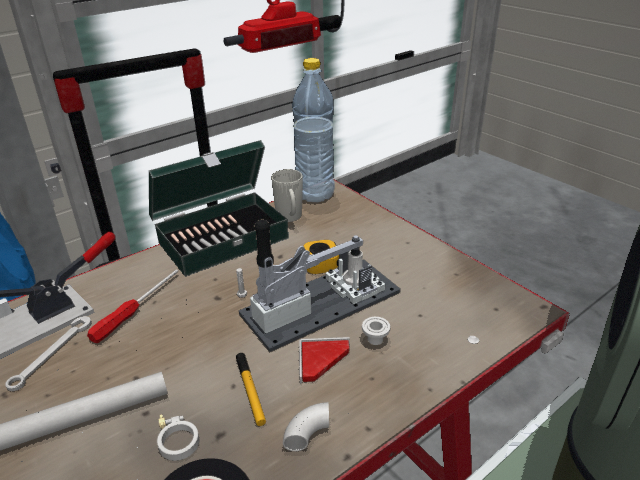

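View pics/top0.png

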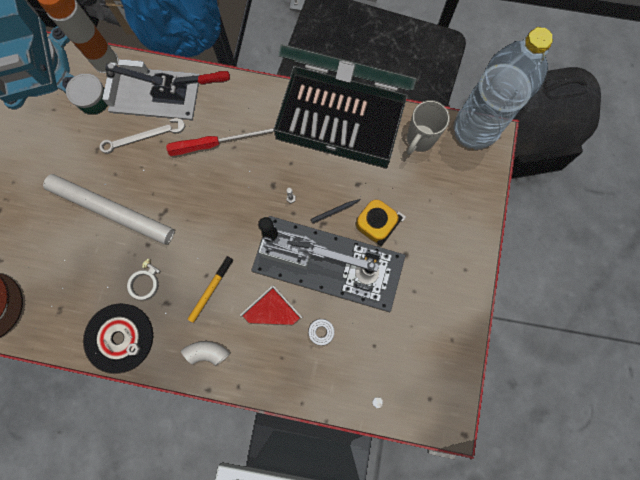

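Scene shows the fixture centred near (320,300), with the clamp handle at (263,243) and the nest at (355,280). Top shows the plate corners near (270,217), (408,253), (391,310) and (252,272). Next I'll take zoomed crops for accurate corners.

```bash
python3 - <<'E'
import cv2
a=cv2.imread("pics/top0.png")[200:325,240:420]; b=cv2.imread("pics/scene0.png")[210:360,230:410]
cv2.imwrite("pics/topc.png",cv2.resize(a,None,fx=4.4,fy=4.4,interpolation=cv2.INTER_CUBIC))
cv2.imwrite("pics/scc.png",cv2.resize(b,None,fx=4,fy=4,interpolation=cv2.INTER_CUBIC))
E
```

```text
(no output)
```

View pics/topc.png

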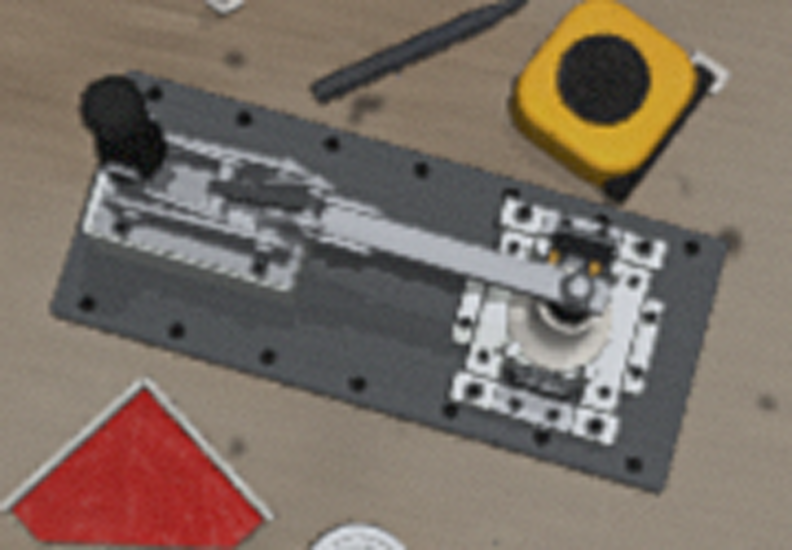

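View pics/scc.png

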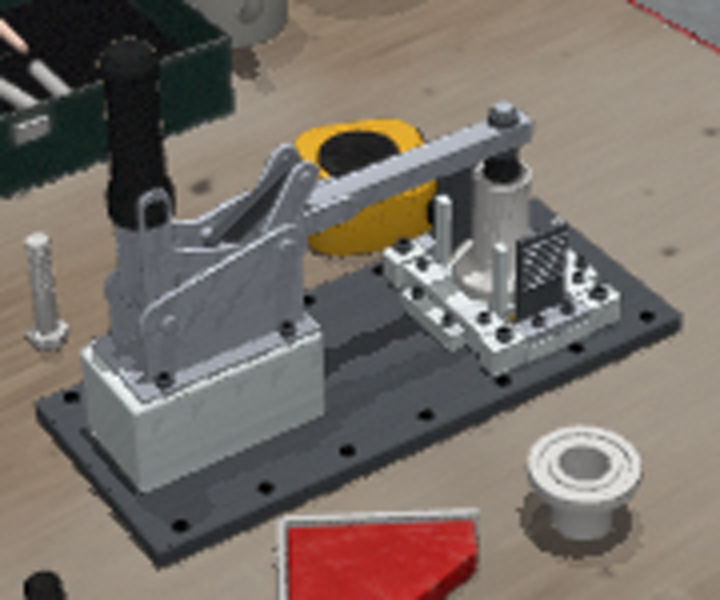

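Top crop: the plate corners are at (133,70), (725,242), (661,492) and (50,315). Scene crop: plate-top corners at (37,407), (158,553) and (682,318). The handle cap is at (132,60) and the arm-end bolt at (503,115). I'll fit the fixture pose to these.

```bash
cat > h.py <<'E'
import numpy as np
def proj(c,p):
    P=c["pose"]; q=(np.asarray(p)-P[:3,3])@P[:3,:3]; q=q*[1,-1,-1]
    u=q@c["mtx"].T; return u[:,:2]/u[:,2:]
def fix(v,p):
    c,s=np.cos(v[2]),np.sin(v[2]); p=np.asarray(p,float); return p@np.array([[c,s,0],[-s,c,0],[0,0,1]])+[v[0],v[1],0]
E
python3 - <<'E'
from h import *
from scipy.optimize import least_squares
T=np.load("top0.npz");S=np.load("scene0.npz")
t=np.array([[133,70],[725,242],[661,492],[50,315]])/4.4+[240,200]-.4
s=np.array([[37,407],[158,553],[682,318]])/4+[230,210]-.4
pt=np.array([[.056,.135,.01],[.056,-.135,.01],[-.056,-.135,.01],[-.056,.135,.01]])
ps=pt[[0,3,2]]
for which in ("t","s","ts"):
    def f(v):
        r=[]
        if "t" in which: r.append(proj(T,fix(v,pt))-t)
        if "s" in which: r.append(proj(S,fix(v,ps))-s)
        return np.concatenate(r).ravel()
    r=least_squares(f,[.4,-.0,0]); print(which,r.x.round(4),np.degrees(r.x[2]).round(2),r.fun.round(1))
v=r.x; np.save("v.npy",v)
k=[[0,.11,.085+.121],[0,-.077,.106],[0,-.065,.079+.014]]
print(fix(v,k).round(4)); print(((proj(T,fix(v,k))-[240,200])*4.4).round(),((proj(S,fix(v,k))-[230,210])*4).round())
E
```

```text
t [ 0.5338  0.0312 -0.1093] -6.27 [-1.2 -0.4  1.2 -0.2  0.6  0.7 -0.6 -0.2]
s [ 0.531   0.032  -0.1063] -6.09 [-1.  -0.9  0.2  0.9  0.8 -0.5]
ts [ 0.5329  0.0313 -0.1069] -6.13 [-1.5  0.2  1.1  0.1  0.6  1.1 -0.8  0.4 -1.3 -1.6 -0.1  0.   0.3 -1.1]
[[ 0.5446  0.1406  0.206 ]
 [ 0.5247 -0.0453  0.106 ]
 [ 0.5259 -0.0334  0.093 ]]
[[ 85.  99.]
 [585. 294.]
 [552. 291.]] [[106.  52.]
 [508. 118.]
 [485. 152.]]
```

servo_tool([
  [[0,0,-8,0,0,-7.75],[0,0,-8,0,0,-7.75],[0,0,-8,0,0,-7.75],[0,0,-8,0,0,-7.75],[0,0,-8,0,0,-7.75],[0,0,-8,0,0,-7.75],[0,0,-8,0,0,-7.75],[0,0,-8,0,0,-7.75]],
], grip=0, force=30)

```text
time_s: 0.9
tcp_pos: [0.2146, -0.5333, 0.3034]
tcp_rot: [[0.1, 0.995, -0.0], [0.995, -0.1, 0.001], [0.0, -0.0, -1.0]]
ft_force: [-0.0, 0.7, 0.3]
finger_gap: -0.0001
grip_force: 0.0
```

servo_tool([
  [[33.2,12.8,0,0,0,0],[33.2,12.8,0,0,0,0],[33.2,12.8,0,0,0,0],[33.2,12.8,0,0,0,0],[33.2,12.8,0,0,0,0],[33.2,12.8,0,0,0,0],[33.2,12.8,0,0,0,0],[33.2,12.8,0,0,0,0],[33.2,12.8,0,0,0,0],[33.2,12.8,0,0,0,0],[33.2,12.8,0,0,0,0],[33.2,12.8,0,0,0,0],[33.2,12.8,0,0,0,0],[33.2,12.8,0,0,0,0],[33.2,12.8,0,0,0,0],[33.2,12.8,0,0,0,0],[33.2,12.8,0,0,0,0],[33.2,12.8,0,0,0,0],[33.2,12.8,0,0,0,0],[33.2,12.8,0,0,0,0]],
])

```text
time_s: 2.9
tcp_pos: [0.5399, 0.1012, 0.3031]
tcp_rot: [[0.106, 0.994, -0.0], [0.994, -0.106, -0.0], [-0.0, -0.0, -1.0]]
ft_force: [0.2, -0.2, 0.5]
finger_gap: 0.0003
grip_force: 0.0
```

```bash
cat >> h.py <<'E'
def where():
    from workcell import get_state
    s=get_state(); v=np.load("v.npy"); p=s["tcp_pos"]; c,sn=np.cos(v[2]),np.sin(v[2])
    d=p[:2]-v[:2]; R=s["tcp_rot"]
    print("t",round(s["time_s"],2),"fix xy mm",np.round([1e3*(c*d[0]+sn*d[1]),1e3*(-sn*d[0]+c*d[1])],1),"z",round(p[2]*1e3,1),"yaw err",round(np.degrees(np.arctan2(R[1,1],R[0,1])-v[2]),2),"tilt",np.round(np.degrees(R[:2,2]),2),"F",s["ft_force"].round(1),"gap",round(s["finger_gap"]*1e3,1),"gf",round(s["grip_force"],1))
E
python3 - <<'E'
from h import *
where()
from workcell import *
import cv2
c=read_camera("scene"); cv2.imwrite("pics/s1.png",cv2.resize(c["frame"][130:370,180:460,::-1],None,fx=2.5,fy=2.5))
for a in np.r_[-.075,np.arange(.1,1.5,.15),1.42]:
    r=90; print(round(a,2),round(110+r*np.sin(a)-12*np.cos(a)-11,1),round(85+r*np.cos(a)+12*np.sin(a)+8,1))
E
```

```text
t 2.9 fix xy mm [-0.5 70.3] z 303.1 yaw err 0.05 tilt [-0.02 -0.01] F [ 0.2 -0.2  0.5] gap 0.3 gf 0.0
-0.08 80.3 181.8
0.1 96.0 183.7
0.25 109.6 183.2
0.4 123.0 180.6
0.55 135.8 176.0
0.7 147.8 169.6
0.85 158.7 161.4
1.0 168.2 151.7
1.15 176.2 140.7
1.3 182.5 128.6
1.45 186.9 115.8
1.42 186.2 118.4
```

View pics/s1.png

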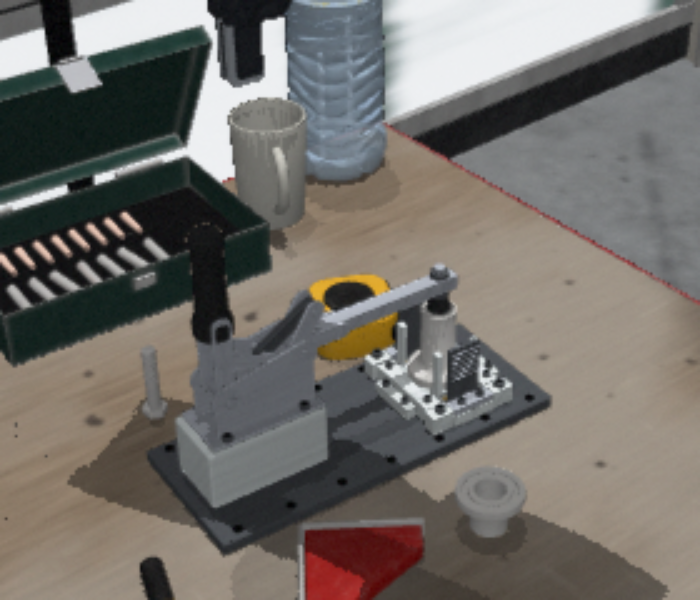

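The fingertips hang at (242,80), on the nest side of the handle and well above the grip. I'll descend and start the push.

servo_tool([
  [[-4,0,10,0,0,0],[0,0,20,0,0,0],[0,0,20,0,0,0],[0,0,20,0,0,0],[0,0,20,0,0,0],[0,0,20,0,0,0],[0,0,11,0,0,0],[0,0,0,0,0,0],[7,0,0,0,0,0],[7,0,0,0,0,0],[4,0,-0.5,0,0,0],[4,0,-0.5,0,0,0],[4,0,-0.5,0,0,0],[4,0,-0.5,0,0,0],[7,0,0.5,0,0,0],[7,0,0.5,0,0,0],[6.5,0,1,0,0,0],[6.5,0,1,0,0,0]],
])

```text
time_s: 4.75
tcp_pos: [0.5451, 0.1531, 0.1812]
tcp_rot: [[0.106, 0.994, -0.0], [0.994, -0.106, -0.0], [-0.0, -0.0, -1.0]]
ft_force: [0.1, -2.4, 0.1]
finger_gap: 0.0001
grip_force: 1.0
```

```bash
python3 - <<'E'
from h import *
where()
from workcell import *
import cv2
c=read_camera("scene"); cv2.imwrite("pics/s2.png",cv2.resize(c["frame"][130:370,180:460,::-1],None,fx=2.5,fy=2.5))
E
```

```text
t 4.75 fix xy mm [ -0.8 122.5] z 181.2 yaw err 0.07 tilt [-0.01 -0.  ] F [ 0.1 -2.4  0.1] gap 0.1 gf 1.0
```

View pics/s2.png

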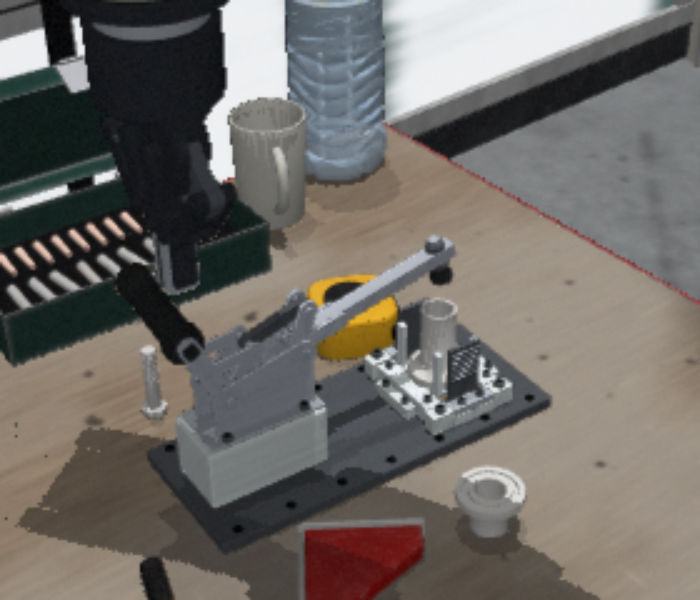

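The handle (130,275)–(185,350) is swinging back and the arm has begun to rise (end at 435,245), with 2.4 N on the tool. I'll continue along the arc.

servo_tool([
  [[6.5,0,2.5,0,0,0],[6.5,0,2.5,0,0,0],[6,0,3,0,0,0],[6,0,3,0,0,0],[5.5,0,4.5,0,0,0],[5.5,0,4.5,0,0,0],[4.5,0,4.5,0,0,0],[4.5,0,4.5,0,0,0],[4,0,5.5,0,0,0],[4,0,5.5,0,0,0],[3,0,6,0,0,0],[3,0,6,0,0,0]],
])

```text
time_s: 6.0
tcp_pos: [0.5514, 0.2116, 0.1288]
tcp_rot: [[0.106, 0.994, 0.0], [0.994, -0.106, 0.0], [0.0, -0.0, -1.0]]
ft_force: [0.3, -0.9, 0.1]
finger_gap: 0.0002
grip_force: 0.7
```

servo_tool([
  [[2,0,4,0,0,0],[1,0,4,0,0,0],[1,0,4,0,0,0],[0,0,0,0,0,0]],
])

```text
time_s: 6.4
tcp_pos: [0.5516, 0.2153, 0.1168]
tcp_rot: [[0.106, 0.994, -0.001], [0.994, -0.106, -0.0], [-0.0, -0.001, -1.0]]
ft_force: [0.3, 0.8, -0.2]
finger_gap: -0.0002
grip_force: 0.0
```

```bash
python3 - <<'E'
from h import *
where()
from workcell import *
import cv2
c=read_camera("scene"); cv2.imwrite("pics/s3.png",cv2.resize(c["frame"][130:370,180:460,::-1],None,fx=2.5,fy=2.5))
E
```

```text
t 6.4 fix xy mm [ -1. 185.] z 116.8 yaw err 0.06 tilt [-0.03 -0.  ] F [ 0.3  0.8 -0.2] gap -0.2 gf 0.0
```

View pics/s3.png

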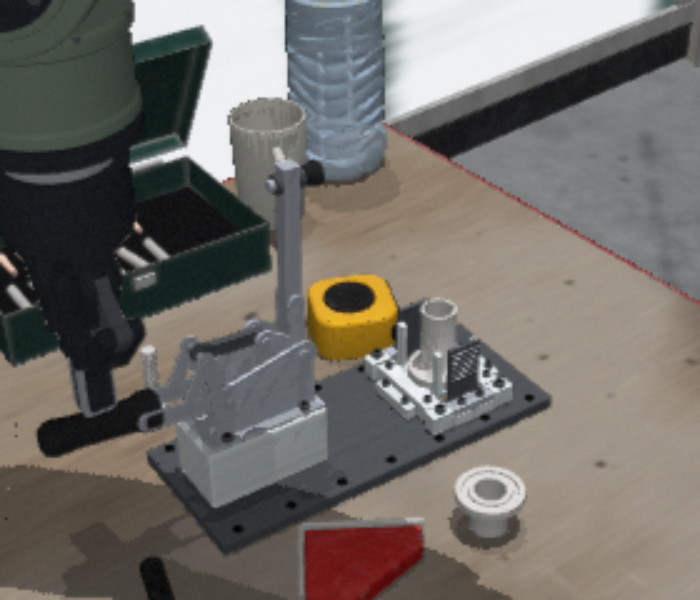

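The handle is nearly level at (95,425) and the arm stands upright at (288,170–340). I'll press on gently toward the stop.

servo_tool([
  [[0,0,2,0,0,0],[0,0,2,0,0,0],[0,0,2,0,0,0],[0,0,2,0,0,0],[0,0,0,0,0,0]],
])

```text
time_s: 6.95
tcp_pos: [0.552, 0.2153, 0.1099]
tcp_rot: [[0.106, 0.994, 0.001], [0.994, -0.106, 0.0], [0.0, 0.001, -1.0]]
ft_force: [-2.5, -1.7, 11.6]
finger_gap: 0.0
grip_force: 6.2
```

servo_tool([
  [[0,0,2,0,0,0],[0,0,1,0,0,0],[0,0,1,0,0,0],[0,0,0,0,0,0]],
])

```text
time_s: 7.35
tcp_pos: [0.5524, 0.2153, 0.1089]
tcp_rot: [[0.106, 0.994, 0.003], [0.994, -0.106, 0.001], [0.001, 0.003, -1.0]]
ft_force: [-17.6, -8.8, 67.6]
finger_gap: -0.0001
grip_force: 34.6
```

At the stop: 67 N with no further travel. I'll rise, cross above the open arm, open the fingers and look from above the nest.

servo_tool([
  [[0,0,-10,0,0,0],[0,0,-30,0,0,0],[0,0,-35,0,0,0],[0,0,-35,0,0,0],[0,0,-35,0,0,0],[0,0,-35,0,0,0],[0,0,-20,0,0,0]],
])

```text
time_s: 8.05
tcp_pos: [0.552, 0.2154, 0.308]
tcp_rot: [[0.106, 0.994, 0.002], [0.994, -0.106, 0.001], [0.001, 0.002, -1.0]]
ft_force: [-0.9, -0.6, -1.2]
finger_gap: 0.0003
grip_force: 0.0
```

servo_tool([
  [[-12,0,0,0,0,0],[-25,0,0,0,0,0],[-25,0,0,0,0,0],[-25,0,0,0,0,0],[-25,0,0,0,0,0],[-25,0,0,0,0,0],[-25,0,0,0,0,0],[-25,0,0,0,0,0],[-25,0,0,0,0,0],[-25,0,0,0,0,0],[-12,0,0,0,0,0],[0,0,0,0,0,0]],
], grip=1)

```text
time_s: 9.25
tcp_pos: [0.5251, -0.0339, 0.3048]
tcp_rot: [[0.108, 0.994, -0.001], [0.994, -0.108, -0.0], [-0.0, -0.001, -1.0]]
ft_force: [-0.3, 0.7, -0.2]
finger_gap: 0.0858
grip_force: 0.0
```

```bash
python3 - <<'E'
from h import *
where()
from workcell import *
import cv2
c=read_camera("wrist"); np.savez("w.npz",**c)
v=np.load("v.npy"); k=fix(v,[[0,-.065,.079],[-.0315,-.065,.066],[.0315,-.065,.066]]); print(c["pose"].round(3).tolist(),c["mtx"][0,0],proj(c,k).round(1))
cv2.imwrite("pics/w1.png",c["frame"][:,:,::-1])
E
```

```text
t 9.25 fix xy mm [ -0.8 -65.6] z 304.8 yaw err -0.07 tilt [-0.04 -0.02] F [-0.3  0.7 -0.2] gap 85.8 gf 0.0
[[0.994, 0.103, 0.029, 0.533], [-0.107, 0.96, 0.259, 0.031], [-0.001, -0.261, 0.965, 0.44], [0.0, 0.0, 0.0, 1.0]] 356.83579904203526 [[317.1 211.3]
 [287.4 209.1]
 [346.9 209.1]]
```

View pics/w1.png

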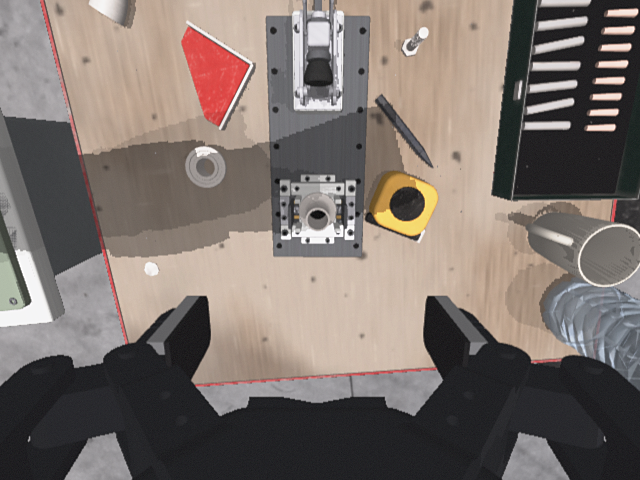

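The nest tube top is at (317,212), against a predicted (317,211), and it's centred between the fingers (inner edges at 209 and 425). The tape measure's corner (368,216) lies just outside the plate, so I'll descend with a reduced opening.

servo_tool([
  [[0.6,0.8,15,0,0,0],[0,0,25,0,0,0],[0,0,25,0,0,0],[0,0,25,0,0,0],[0,0,25,0,0,0],[0,0,25,0,0,0],[0,0,25,0,0,0],[0,0,20,0,0,0],[0,0,10,0,0,0],[0,0,0,0,0,0]],
], grip=0.86)

```text
time_s: 10.3
tcp_pos: [0.526, -0.0309, 0.1095]
tcp_rot: [[0.104, 0.995, -0.002], [0.995, -0.104, 0.001], [0.0, -0.002, -1.0]]
ft_force: [0.4, 1.0, 0.1]
finger_gap: 0.0732
grip_force: 0.0
```

```bash
python3 - <<'E'
from h import *
where()
from workcell import *
import cv2
c=read_camera("wrist")
v=np.load("v.npy"); k=fix(v,[[0,-.065,.079],[-.0315,-.065,.066],[.0315,-.065,.066]]); print(proj(c,k).round(1))
cv2.imwrite("pics/w2.png",c["frame"][:,:,::-1])
E
```

```text
t 10.3 fix xy mm [ -0.2 -62.5] z 109.5 yaw err 0.13 tilt [-0.09  0.03] F [0.4 1.  0.1] gap 73.2 gf 0.0
[[316.3 287. ]
 [257.3 277.5]
 [375.4 277.9]]
```

View pics/w2.png

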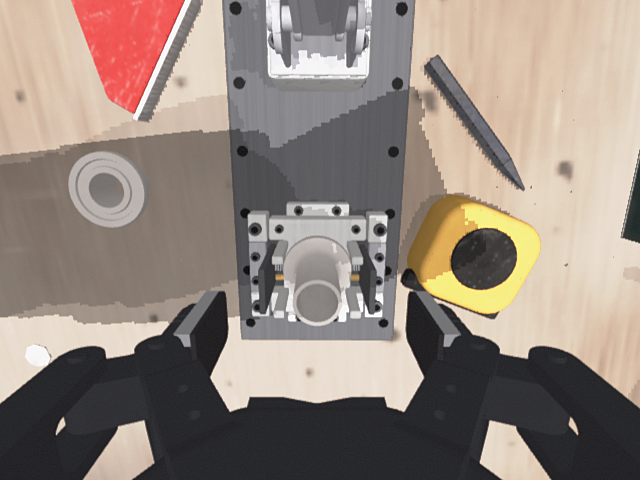

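```bash
python3 - <<'E'
from h import *
where()
from workcell import *
import cv2
c=read_camera("wrist"); np.savez("w2.npz",**c)
v=np.load("v.npy")
P=[[-.056,-.135,.01],[.056,-.135,.01],[0,-.065,.079],[-.025,.043,.01],[.025,.043,.01],[-.044,-.106,.025],[.044,-.106,.025]]
print(proj(c,fix(v,P)).round(1))
g=cv2.cvtColor(c["frame"],cv2.COLOR_RGB2GRAY)
print(c["pose"].round(4).tolist(), c["mtx"].round(1).tolist())
w=np.load("w.npz"); print(proj(w,fix(v,P)).round(1))
E
```

```text
t 10.35 fix xy mm [  0.2 -62.8] z 110.4 yaw err 0.1 tilt [-0.02  0.02] F [-0.3 -1.3  0.8] gap 73.5 gf 0.0
[[239.8 338.9]
 [391.5 339.3]
 [315.4 285.9]
 [275.1  77.3]
 [357.2  77.5]
 [250.6 312.1]
 [380.6 312.5]]
[[0.9945, 0.1005, 0.028, 0.5337], [-0.1043, 0.9604, 0.2583, 0.0338], [-0.0009, -0.2598, 0.9657, 0.2458], [0.0, 0.0, 0.0, 1.0]] [[356.8, 0.0, 316.6], [0.0, 356.8, 242.1], [0.0, 0.0, 1.0]]
[[272.8 256.4]
 [361.5 256.4]
 [317.1 211.3]
 [295.  106.3]
 [339.2 106.2]
 [280.5 237.1]
 [353.8 237. ]]
```

```bash
python3 - <<'E'
from h import *
import cv2
c=np.load("w2.npz"); v=np.load("v.npy"); s=4
im=cv2.resize(c["frame"][195:345,220:415,::-1],None,fx=s,fy=s,interpolation=cv2.INTER_CUBIC)
def D(p,col):
    for q in (proj(c,fix(v,p))-[220,195]+.5)*s: cv2.circle(im,tuple(int(a) for a in q),2,col,-1)
t=np.linspace(0,2*np.pi,40)
D(np.c_[.012*np.cos(t),-.065+.012*np.sin(t),0*t+.079],(0,0,255))
D(np.c_[.022*np.cos(t),-.065+.022*np.sin(t),0*t+.037],(0,255,0))
D([[x,y,.025] for x in(-.044,.044) for y in np.linspace(-.106,-.024,25)],(255,0,255))
D([[x,y,.066] for x in(-.0315,.0315) for y in np.linspace(-.078,-.052,12)],(0,255,255))
D([[x,-.135,.01] for x in np.linspace(-.056,.056,20)],(255,255,0))
cv2.imwrite("pics/ov.png",im)
E
```

```text
(no output)
```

View pics/ov.png

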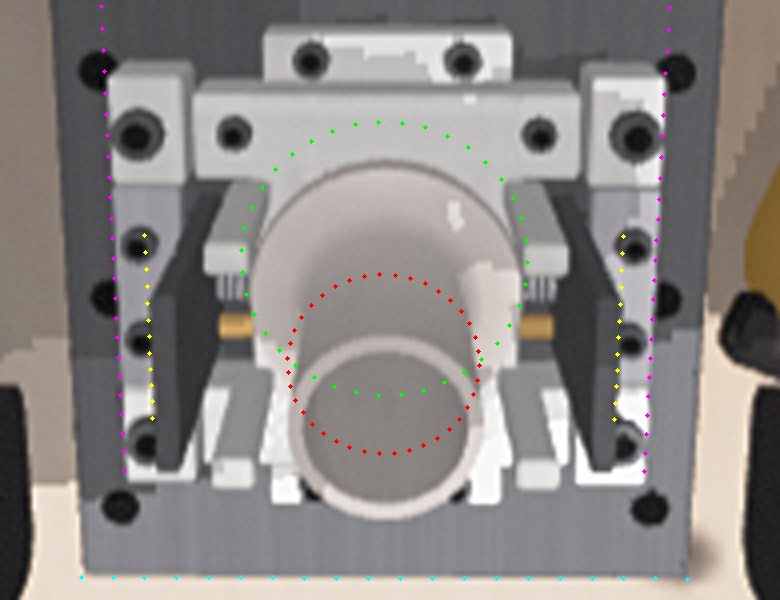

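```bash
python3 - <<'E'
from h import *
from scipy.optimize import least_squares
v=np.load("v.npy"); S=np.load("scene0.npz"); W2=np.load("w2.npz"); W1=np.load("w.npz")
g=W1["frame"].mean(2); print(g[196:232,317].astype(int)); print(g[212,296:340].astype(int))
def loc(c,uv,z):
    r=least_squares(lambda p:(proj(c,fix(v,[[p[0],p[1],z]]))[0]-uv),[0,-.065]); return (1e3*r.x).round(1)
print("scene tube",loc(S,[440/2.5+180-.3,308/2.5+130-.3],.079))
print("w2 tube",loc(W2,[386/4+220-.5,427/4+195-.5],.079))
print("w2 pads",loc(W2,[160/4+220-.5,380/4+195-.5],.066),loc(W2,[612/4+220-.5,380/4+195-.5],.066))
print("w2 block front z.01",loc(W2,[317,86],.01))
print("w1 tube",loc(W1,[317,214],.079))
print("scene handle cap",loc(S,[132/4+230,60/4+210],.2), "scene arm end",loc(S,[503/4+230,115/4+210],.112))
E
```

```text
[156 151 149 153 151 141 132 127 119 116 113 133 173 158  66  13  17  21
  20  24  18  13  29  83 113 113 111 110 113 113 110 107 109 138 179 229]
[ 88 103 138 145 150 147 145 144 142 132 120 120 169 193 170 104  39  28
  17  17  17  17  16  12  10   4  29  68 122 175 181 136 116 142 159 167
 171 175 178 154 120  77 107 125]
scene tube [ -0.3 -74.5]
w2 tube [  0.3 -73.3]
w2 pads [-30.3 -72.4] [ 30.9 -72.3]
w2 block front z.01 [ 0.5 38.1]
w1 tube [ -0.2 -67.8]
scene handle cap [ -1.7 100.7] scene arm end [ -3.9 -71.2]
```

The overlay shows the plate isn't centred on the fixture origin. The nest axis measures y ≈ -73 in my frame from the scene view, both wrist views and the catch pads, with x ≈ 0.2. I'll shift by -10 mm and descend.

servo_tool([
  [[-5,0,0,0,0,0],[-5,0,0,0,0,0],[0,0,8,0,0,0],[0,0,10,0,0,0],[0,0,10,0,0,0],[0,0,10,0,0,0],[0,0,10,0,0,0],[0,0,10,0,0,0],[0,0,6,0,0,0],[0,0,4,0,0,0],[0,0,0,0,0,0],[0,0,0,0,0,0]],
])

```text
time_s: 11.6
tcp_pos: [0.5254, -0.0418, 0.0425]
tcp_rot: [[0.106, 0.994, 0.0], [0.994, -0.106, 0.0], [0.0, 0.0, -1.0]]
ft_force: [-0.0, 0.5, 0.8]
finger_gap: 0.0736
grip_force: 0.0
```

```bash
python3 - <<'E'
from h import *
where()
E
```

```text
t 11.6 fix xy mm [  0.4 -73.5] z 42.5 yaw err 0.06 tilt [0.02 0.  ] F [-0.   0.5  0.8] gap 73.6 gf 0.0
```

No contact, and the tool is on target. Now the pinch.

servo_tool([
  [[0,0,0,0,0,0],[0,0,0,0,0,0],[0,0,0,0,0,0],[0,0,0,0,0,0],[0,0,0,0,0,0],[0,0,0,0,0,0],[0,0,0,0,0,0],[0,0,0,0,0,0]],
], grip=0.4, force=30)

```text
time_s: 12.4
tcp_pos: [0.5253, -0.0419, 0.043]
tcp_rot: [[0.106, 0.994, 0.0], [0.994, -0.106, -0.0], [-0.0, 0.0, -1.0]]
ft_force: [-3.9, 1.0, 13.4]
finger_gap: 0.0499
grip_force: 29.1
```

```bash
python3 - <<'E'
from h import *
where()
E
```

```text
t 12.4 fix xy mm [  0.3 -73.5] z 43.0 yaw err 0.05 tilt [ 0.03 -0.  ] F [-3.9  1.  13.4] gap 49.9 gf 29.1
```

Both catches are in: gap 50 mm, 29 N grip, 4 N sideways. Lifting slowly.

servo_tool([
  [[0,0,-1,0,0,0],[0,0,-2,0,0,0],[0,0,-3,0,0,0],[0,0,-3,0,0,0],[0,0,-3,0,0,0],[0,0,-3,0,0,0]],
])

```text
time_s: 13.0
tcp_pos: [0.5253, -0.0418, 0.0576]
tcp_rot: [[0.106, 0.994, 0.0], [0.994, -0.106, 0.0], [0.0, -0.0, -1.0]]
ft_force: [0.9, -0.2, -4.6]
finger_gap: 0.0497
grip_force: 32.2
```

servo_tool([
  [[0,0,-3,0,0,0],[0,0,-5,0,0,0],[0,0,-6,0,0,0],[0,0,-6,0,0,0],[0,0,-6,0,0,0],[0,0,-6,0,0,0],[0,0,-6,0,0,0],[0,0,-6,0,0,0],[0,0,-6,0,0,0],[0,0,-6,0,0,0],[0,0,-6,0,0,0],[0,0,-6,0,0,0],[0,0,-6,0,0,0],[0,0,-5,0,0,0],[0,0,-4,0,0,0],[0,0,-2,0,0,0],[0,0,0,0,0,0],[0,0,0,0,0,0],[0,0,0,0,0,0],[0,0,0,0,0,0]],
])

```text
time_s: 15.0
tcp_pos: [0.5252, -0.0418, 0.1421]
tcp_rot: [[0.106, 0.994, -0.0], [0.994, -0.106, 0.0], [0.0, -0.0, -1.0]]
ft_force: [-0.2, 1.3, -3.5]
finger_gap: 0.0497
grip_force: 32.2
```

```bash
python3 - <<'E'
from h import *
where()
from workcell import *
import cv2
# nest presence: dock region at tube axis, compare wrist view with pre-lift prediction
c=read_camera("scene"); a=np.load("scene0.npz")["frame"]
u=proj(c,fix(np.load("v.npy"),[[0,-.073,.179],[-.0315,-.073,.166],[0,-.073,.12]])); print(u.round())
cv2.imwrite("pics/fin.png",cv2.resize(c["frame"][130:370,220:460,::-1],None,fx=2.5,fy=2.5))
E
```

```text
t 15.0 fix xy mm [  0.2 -73.5] z 142.1 yaw err 0.06 tilt [-0.02  0.  ] F [-0.2  1.3 -3.5] gap 49.7 gf 32.2
[[356. 204.]
 [367. 218.]
 [355. 233.]]
```

The carried weight (about 4 N, or 0.4 kg), gap and grip all hold steady. Handing in.

```bash
python3 -c "from workcell import close_job; print(close_job())"
```

```text
the job is handed in; nothing more can be done
None
```

The clamp is pushed fully open and the nest, with its ferrule, is held level by its pinched catches about 10 cm above the dock. The job was handed in at about 15 s; I checked the final hold by force and gap readings (about 4 N carried, 50 mm gap), since all 10 picture views were used, and no verdict came back.

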